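# Strap a moisture dish down on the shaker

### The arm

A 6-joint arm with a two-finger parallel gripper is mounted at the origin on a cart in front of the work surface, level with it; the furniture and walls round the work are solid. World frame = base frame: x ahead of the robot, y to its left, z up, the work surface at z = 0. Lengths are in m, angles in rad, forces in N, time in s.
With the tool pointing down it reaches from about 0.375 to 0.75 m from the base axis. Payload 9 kg.
Tool frame: the origin (TCP) lies between the finger pads, 19 mm behind the fingertips; this is the grasp point; z points along the fingers, y is the line along which they close (so a half turn about z gives the same grasp; the last joint's range is limited). The gripper opens to 85 mm and grips with 20 to 120 N. Pads are 22 mm wide; open, the fingers measure 114 mm over their backs; the gripper's body (76 mm by 85 mm) begins 54 mm behind the grasp point. The pads swing forward as they close: fully open they stand 13 mm farther back than shut.
Start: joints at [0.947, 0.104, 0.097, 1.564, 0, 1.353], TCP at [0.237, 0.551, 0.25] pointing down, gripper open.
Joint ranges: [-2.99, 2.99], [-0.84, 1.86], [-1.1, 1.16], [-1.84, 2.11], [-1.51, 1.56], [-3.14, 3.14]. Speed limits (rad/s): [2.22, 2.22, 2.57, 3.14, 3.14, 3.14].

### API

Orientations are given as a 3x3 rotation matrix whose columns are the frame's x, y, z axes.
In Python, from cell import env, open_gripper, grasp, kin, vision gives the robot as it stands. Calls block until the motion is done:
- env.goto(position, orientation): joint-space move of the TCP to a pose.
- env.line_to(position, orientation=None, feed=0.15, guard=None): straight line of the TCP; orientation=None keeps the orientation; feed is the mean speed in m/s. With guard (N) it stops when the force on the tool has changed by that much, and returns True; else False.
- env.goto_joints(angles): joint-space move.
- open_gripper() and grasp(): open the fingers fully, or close them until they stop; the grip force is fixed at half the most.
- env.sleep(seconds).
- kin.ik(position, orientation): joint angles nearest the present ones, or None.
- vision.grab_frame(name): name is "side" or "top"; returns the picture (400x640x3 uint8, red, green, blue); there is no depth.
- vision.camera_info(name): a dict with "camera_matrix" (3x3 intrinsics, pixels), "cam_to_world" (4x4, takes a point from camera to world coordinates). Camera axes: x right, y up, looking along -z (the intrinsics and any distortion apply to the point x, -y, -z); pixel columns grow to the right and rows downward; lengths in m; the calibration is good to about 2 mm. A picture is of the moment at which its call begins. camera_info takes no time and is no camera call.
A pose or a line that the arm cannot do raises env.IKError and nothing moves.
- env.sign_off(): hands the job in; it is judged then, once.
Readings, each from a call of its own:
- env.get_clock(): time.
- env.get_joint_pos(): joint angles.
- env.get_qd(): joint speeds.
- env.get_joint_efforts(): joint torques, N m.
- env.get_position(): TCP position.
- env.get_tcp_rot(): TCP orientation.
- env.get_contact_force(): force on the tool from outside, world axes, zero at the start.
- env.get_moment(): the same for the moment, N m.
- env.get_grip_width(): opening from 0.0 (shut) to 1.0 (fully open).
- env.get_grip_force(): force on a finger pad.
Only numpy, scipy, OpenCV 4.12 (cv2) and the standard library are available. Lean on these libraries where they do the work, as an engineer would, in place of code of your own. Each camera call takes 0.05 s, during which the arm holds its last target. There are 200 camera calls.

### The job

Set the lidded aluminium moisture dish down in the round black cradle on the shaker. Then squeeze the two orange buttons on the parked steel strap together to free its catches, lift that end a little, swing the strap round its pivot bolt across the top of the dish, and lower it so that its open slot drops over the second bolt and the strap lies flat on its seat, with the dish still upright in its cradle. Leave the other things on the bench where they are.

Things in the scene. Friction and masses are not known exactly. Their poses are not given: they have to be found in the camera images.
- shaker: low white shaker with grey deck, 280 x 246 mm, top 34 mm above the bench, fixed. Origin: on the bench under the pivot bolt, z up; at yaw 0 the deck spans x -140 to 140, y -213 to 33 mm. The strap's working position runs from the pivot at -126 degrees (-2.199 rad) from the shaker's x axis, the parked one at -54 degrees: it swings 72 degrees clockwise seen from above.
- clip (a point): middle of the parking clip, 135 mm from the pivot in the parked direction, at the height of the strap's underside (72 mm above the bench). Two dark steel cheeks, 68 mm over all, with inward lips (43 mm gap, 8 to 12 mm above this point) hold down the toes of the strap's catches until both buttons are squeezed; then the strap lifts straight out.
- pivot (a point): on the axis of the pivot bolt, 72 mm above the bench (strap's underside when seated). Vertical shank 10 mm in diameter through the strap's 14 mm hole; the dark head (22 mm wide, 32 to 40 mm above this point) keeps the strap on and lets it rise 26 mm at most there. The slot end may be lifted with the pivot end staying down, or the whole strap level.
- cradle (a point): centre of the round cradle's floor (deck top, 34 mm above the bench), 78 mm from the pivot in the working direction. A black ring, inner diameter 65 mm, outer 73 mm, 6 mm high, encloses it.
- second_bolt (a point): foot of the second bolt, on its dark steel seat (72 mm above the bench), 185 mm from the pivot in the working direction. Vertical, 10 mm in diameter, 15 mm high, tapered in the last 4 mm; it has no head. The seat is 22 x 36 mm.
- strap: flat steel strap 225 mm long, 6 mm thick, about 0.17 kg, loose on the pivot bolt, parked flat in the clip at the start. Origin: centre of its pivot hole, on the underside; x along the strap to the slot end, z up. 18 mm wide, slot end 34 mm. At x = 135 mm stands a black handle, 16 mm thick, top 48 mm above the underside, between two orange buttons.
- strap_grip (a point): midway between the buttons, 38 mm above the strap's underside: put the TCP here, fingers down, closing along the strap's y. Button faces: 28 mm long, 14 to 50 mm above the underside, 44 mm apart, 32 mm when home. Springs: 2.4 N at rest, 6 N home; a firm grip of about 60 N squeezes both home and holds the strap. Keep fingertips over 14 mm above the underside.
- strap_slot (a point): point on the underside of the strap at x = 185 mm, in the middle of the slot, where the second bolt belongs. The slot is 16 mm wide and open at the end, from x = 170 to 208 mm, so the bolt has 3 mm of play either side. Lift the strap 18 to 24 mm at the handle to carry the slot over the bolt.
- button_left (a joint): inward travel of the orange button on the strap's +y side: 0 out, 0.006 m pressed home. Above about 0.004 m its catch toe clears the clip's lip.
- button_right (a joint): the same for the button on the strap's -y side.
- dish: round aluminium moisture dish with fixed lid and small knob: body 56 mm in diameter, lid 60 mm (21 to 30 mm above the underside), knob top 34 mm, about 0.12 kg. Origin: centre of its underside, z up. It stands loose on the bench. Grip it across the lid (60 mm) with the TCP about 28 mm above its underside.
- timer: bystander: white bench timer, 70 x 64 x 18 mm, loose; origin at the centre of its underside
- petri: bystander: clear petri dish with seeds, 90 mm in diameter, 16 mm high, loose; origin at the centre of its underside
- notebook: bystander: purple notebook, 148 x 109 x 14 mm, loose; origin at the centre of its underside
- brush: bystander: bench brush with wooden handle, 181 x 43 x 12 mm, loose; origin at the centre of its underside
Mind the look-alikes: they are no part of the job. Of the things that look like the dish, take the one that is nearest to the robot's base at the start.

How it is judged:
On the way, in this order (a step that is already met when the one before it is completed fails the run):
1. the dish stands upright in the cradle, let go (horizontal distance between dish and cradle below 0.006 m and height (world z) of dish below 0.037 m and angle between dish's own z axis and vertical below 0.08 rad and contact force between dish and the fingers below 0.1 N), for 0.2 s.
2. both buttons are squeezed and the slot end of the strap is lifted clear of the clip (value of joint each of button_left, button_right above 0.004 m and height (world z) of strap_slot above 0.084 m), for 0.1 s.
At the end, for the whole second after the job is handed in: The strap lies at rest on its pivot, flat (3 degrees), its slot down over the second bolt (slot point within 6 mm sideways, 3 mm in height); the dish stands at rest and upright (4.5 degrees) in the cradle, within 6 mm of its centre, down on the deck (3 mm) (horizontal distance between strap_slot and second_bolt below 0.006 m and height (world z) of strap_slot between 0.069 and 0.075 m and angle between strap's own z axis and vertical below 0.05 rad and horizontal distance between strap and pivot below 0.006 m and linear speed of each of strap, dish below 0.02 m/s and horizontal distance between dish and cradle below 0.006 m and height (world z) of dish below 0.037 m and angle between dish's own z axis and vertical below 0.08 rad); the robot touches nothing.
It fails at once if the dish is tipped by more than 35 degrees (angle between dish's own z axis and vertical above 0.61 rad).
It fails at once if a bystander is moved by more than 30 mm (distance of any of timer, petri, notebook, brush from where it was at the start of the episode above 0.03 m).
It also fails if it takes over 58 s, if anything falls off the work surface, if the arm or the gripper's body presses on something with over 40 N, if the wrist force passes 120 N, or if a joint passes its speed limit or range.

## Working session

There is one attempt and no reset: what is moved stays moved. The work goes in short steps, each a Python script; the robot and the scene stay as the last script left them, time stands still between calls to the robot, and variables do not carry over. Pictures are saved under pics/ and viewed, at most 10 in all, crops included, and the job is handed in when it is done.

```bash
mkdir -p pics; ls; python3 - <<'E'
from cell import env, vision
import cv2
for n in("top","side"):
    f=vision.grab_frame(n); cv2.imwrite(f"pics/{n}0.png",f[:,:,::-1]); i=vision.camera_info(n); print(n,i)
print(env.get_clock())
E
```

```text
pics
top {'camera_matrix': array([[414.61652374,   0.        , 315.85733776],
       [  0.        , 414.61652374, 202.2607474 ],
       [  0.        ,   0.        ,   1.        ]]), 'cam_to_world': array([[ 0.07224947,  0.97493969, -0.21041058,  0.28409328],
       [-0.9973638 ,  0.07204812, -0.00863281,  0.02872337],
       [ 0.00674322,  0.21047961,  0.97757499,  1.67215232],
       [ 0.        ,  0.        ,  0.        ,  1.        ]])}
side {'camera_matrix': array([[380.94556044,   0.        , 313.63084887],
       [  0.        , 380.94556044, 194.39131344],
       [  0.        ,   0.        ,   1.        ]]), 'cam_to_world': array([[-0.38721997, -0.78357581,  0.48586999,  1.19595147],
       [ 0.92198466, -0.33036495,  0.20199824,  0.2758503 ],
       [ 0.00223348,  0.52618242,  0.85036878,  1.11939055],
       [ 0.        ,  0.        ,  0.        ,  1.        ]])}
0.1
```

View pics/top0.png

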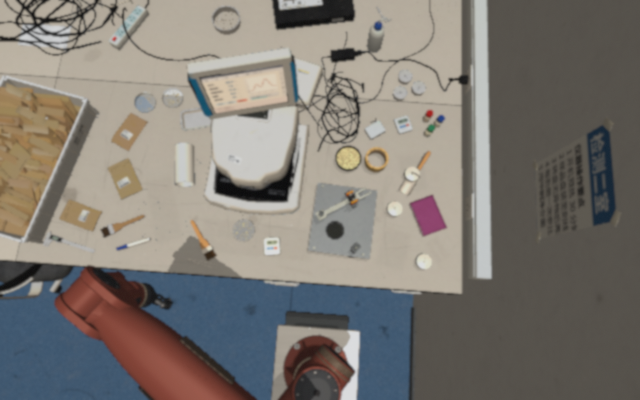

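View pics/side0.png

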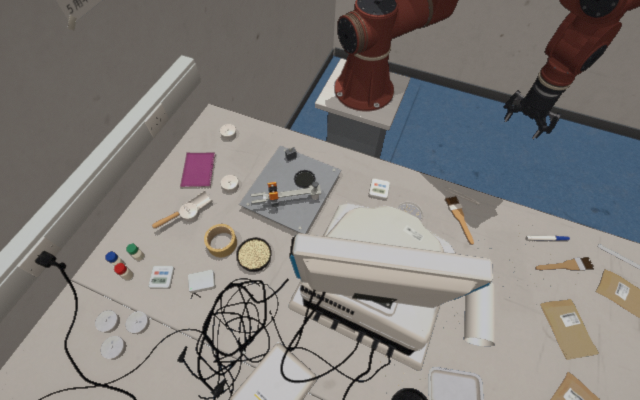

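The top view shows dish look-alikes at (424,261), (395,209) and (411,174), plus three near (404,85). The shaker deck is around (343,220). I'll enlarge both views to confirm which dish is meant.

```bash
cat > h.py <<'E'
import numpy as np
from cell import vision
def ray(n,u,v):
    i=vision.camera_info(n);K=i["camera_matrix"];T=i["cam_to_world"]
    d=np.array([(u-K[0,2])/K[0,0],-(v-K[1,2])/K[1,1],-1.]);d=T[:3,:3]@d
    return T[:3,3],d/np.linalg.norm(d)
def at_z(n,u,v,z):
    o,d=ray(n,u,v);return o+d*(z-o[2])/d[2]
def tri(t,s):
    (o1,d1),(o2,d2)=ray("top",*t),ray("side",*s)
    A=np.stack([d1,-d2],1);k=np.linalg.lstsq(A,o2-o1,rcond=None)[0]
    p,q=o1+k[0]*d1,o2+k[1]*d2
    return (p+q)/2,np.linalg.norm(p-q)
def proj(n,p):
    i=vision.camera_info(n);K=i["camera_matrix"];T=i["cam_to_world"]
    c=T[:3,:3].T@(np.asarray(p)-T[:3,3]);return np.array([K[0,0]*c[0]/-c[2]+K[0,2],K[1,1]*-c[1]/-c[2]+K[1,2]])
E
python3 - <<'E'
import cv2
from h import *
for n,(x,y,w,h),s in(("top",(300,150,150,125),5.3),("side",(175,115,175,130),4.5)):
    f=cv2.imread(f"pics/{n}0.png")[y:y+h,x:x+w]
    f=cv2.resize(f,None,fx=s,fy=s,interpolation=cv2.INTER_CUBIC)
    f=f[:599,:799]
    for k in range(0,w,10): cv2.putText(f,str(x+k),(int(k*s),8),0,.3,(0,0,255)); cv2.line(f,(int(k*s),10),(int(k*s),15),(0,0,255))
    for k in range(10,h,10): cv2.putText(f,str(y+k),(0,int(k*s)),0,.3,(0,0,255)); cv2.line(f,(20,int(k*s)),(25,int(k*s)),(0,0,255))
    cv2.imwrite(f"pics/{n}0c.png",f); print(f.shape)
for u in((424,261),(395,209),(411,174),(404,76),(315,370)): p=at_z("top",*u,.03);print(u,p,np.hypot(*p[:2]))
E
```

```text
(599, 795, 3)
(585, 788, 3)
(424, 261) [ 0.43291083 -0.39864017  0.03      ] 0.5884944955437447
(395, 209) [ 0.63333    -0.27787484  0.03      ] 0.691607771264879
(411, 174) [ 0.78517184 -0.33895872  0.03      ] 0.8552121585302179
(404, 76) [ 1.22515583 -0.29798887  0.03      ] 1.2608743664578603
(315, 370) [-0.00047934  0.00020974  0.03      ] 0.0005232157998920337
```

View pics/top0c.png

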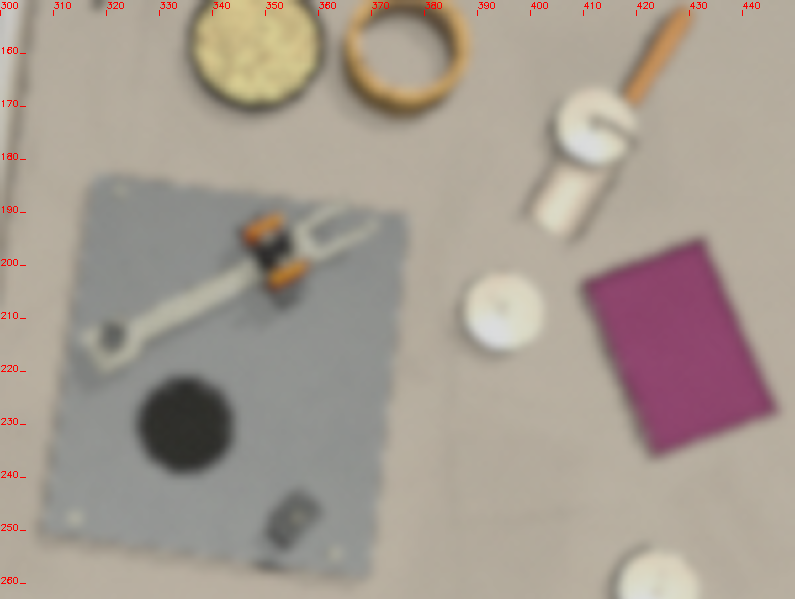

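View pics/side0c.png

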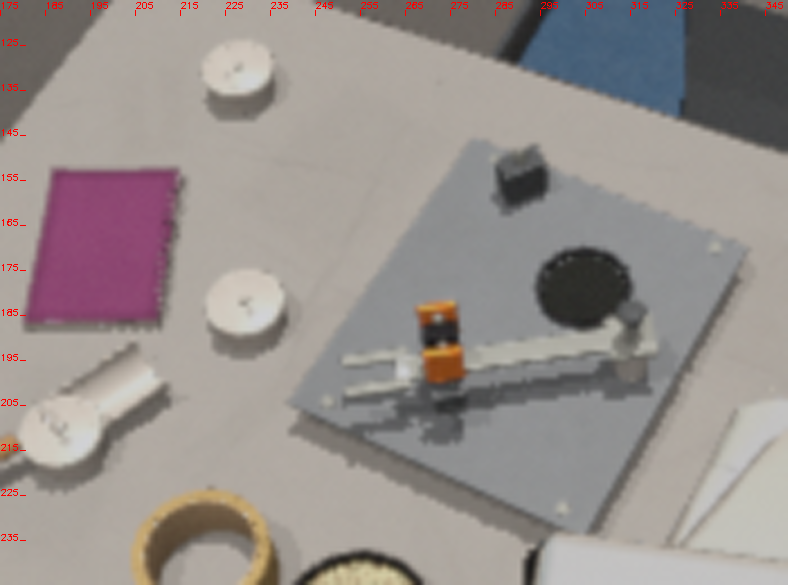

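Candidates in the top view are (424,261) at 0.588 m from the base, (395,209) at 0.69 m, (411,174) at 0.855 m and (404,76) at 1.26 m. The crops show identical white lidded discs, so the nearest one at (424,261), which is (228,131) in the side view, is the dish. The shaker's black cradle is at (335,230), the pivot head at (321,213), the handle at (351,197) and the second bolt at (355,248). Next I'll refine these with a fit.

```bash
python3 - <<'E'
from h import *
import cv2
from scipy.optimize import least_squares
im={n:cv2.imread(f"pics/{n}0.png") for n in("top","side")}
def blob(n,c,r,fn):
    x,y=c[0]-r,c[1]-r;s=im[n][y:y+2*r+1,x:x+2*r+1]
    s=cv2.resize(s,None,fx=8,fy=8,interpolation=cv2.INTER_CUBIC)
    m=fn(s.astype(int)).astype(np.uint8)*255
    k,l,st,ce=cv2.connectedComponentsWithStats(m)
    i=l[s.shape[0]//2,s.shape[1]//2]
    cs=cv2.findContours((l==i).astype(np.uint8),0,cv2.CHAIN_APPROX_NONE)[0]
    e=cv2.fitEllipse(cv2.convexHull(max(cs,key=len)))
    f=lambda p:(np.array(p)+.5)/8-.5+[x,y]
    return f(ce[i]),f(e[0]),np.array(e[1])/8,st[i,4]/64
dark=lambda s:s.max(2)<85
bright=lambda s:s.min(2)>185
R={}
for n,c,d in(("top",(335,230),(424,261)),("side",(305,179),(228,130))):
    for nm,q,r,fn in(("cradle",c,14,dark),("dish",d,12,bright)):
        R[n,nm]=blob(n,q,r,fn);print(n,nm,*[np.round(a,2) for a in R[n,nm]])
print("dish brightness rows",im["top"][252:271,424].min(1),im["side"][122:142,228].min(1))
for nm in("cradle","dish"):
    for j in(0,1): print(nm,j,*tri(R["top",nm][j],R["side",nm][j]))
t=lambda X,Y:(300+(X+.5)/5.3-.5,150+(Y+.5)/5.3-.5)
s=lambda X,Y:(175+(X+.5)/4.5-.5,115+(Y+.5)/4.5-.5)
w,p=np.radians(-126),np.radians(-54)
pol=lambda r,a,z:np.array([r*np.cos(a),r*np.sin(a),z])
obs=[(pol(0,0,.112),t(113,335),s(632,313)),(pol(.135,p,.120),t(272,251),s(438,328)),
 (pol(.078,w,.039),R["top","cradle"][1],R["side","cradle"][1]),(pol(.185,w,.072),t(293,520),s(522,160)),
 (np.array([.14,.033,.034]),t(95,178),s(590,538)),(np.array([.14,-.213,.034]),t(408,212),s(290,405)),(np.array([-.14,-.213,.034]),t(370,585),s(472,138)),(np.array([-.14,.033,.034]),t(38,545),s(748,248))]
for o in obs: print("tri",*tri(o[1],o[2]),"expect z",o[0][2])
# assign deck corners by trying all cyclic/mirror assignments is avoided: use non-corner fit first
def W(q,l):
    c,si=np.cos(q[2]),np.sin(q[2]);return np.array([q[0]+c*l[0]-si*l[1],q[1]+si*l[0]+c*l[1],l[2]])
def res(q,O):return np.concatenate([np.r_[proj("top",W(q,o[0]))-o[1],proj("side",W(q,o[0]))-o[2]] for o in O])
f=min((least_squares(res,[.6,0,y],args=(obs[:4],),loss="soft_l1") for y in(0,1.5,3,-1.5)),key=lambda f:f.cost)
print(f.x,np.round(f.fun,2).reshape(-1,4))
C=[np.array(c) for c in((.14,.033,.034),(.14,-.213,.034),(-.14,-.213,.034),(-.14,.033,.034))]
O=obs[:4]+[(min(C,key=lambda c:np.linalg.norm(proj("top",W(f.x,c))-o[1])),o[1],o[2]) for o in obs[4:]]
g=least_squares(res,f.x,args=(O,),loss="soft_l1");print(g.x,np.round(res(g.x,O),2).reshape(-1,4))
for nm,l in(("pivot",pol(0,0,.072)),("grip",pol(.135,p,.11)),("cradle",pol(.078,w,.034)),("bolt",pol(.185,w,.072))): print(nm,W(g.x,l),W(f.x,l))
E
```

```text
top cradle [334.53 229.8 ] [334.55 229.78] [17.08 17.29] 229.34
top dish [423.89 261.63] [423.91 261.61] [13.45 13.85] 145.58
side cradle [304.08 178.5 ] [304.2  178.59] [17.97 21.16] 291.03Traceback (most recent call last):
  File "<stdin>", line 20, in <module>
  File "<stdin>", line 12, in blob
cv2.error: OpenCV(4.12.0) /io/opencv/modules/imgproc/src/shapedescr.cpp:361: error: (-201:Incorrect size of input array) There should be at least 5 points to fit the ellipse in function 'fitEllipseNoDirect'
```

```bash
cat > fit.py <<'E'
from h import *
import cv2
from scipy.optimize import least_squares
im={n:cv2.imread(f"pics/{n}0.png") for n in("top","side")}
def blob(n,c,r,fn):
    x,y=c[0]-r,c[1]-r;s=im[n][y:y+2*r+1,x:x+2*r+1]
    s=cv2.resize(s,None,fx=8,fy=8,interpolation=cv2.INTER_CUBIC)
    m=fn(s.astype(int)).astype(np.uint8)*255
    k,l,st,ce=cv2.connectedComponentsWithStats(m)
    i=1+np.argmax(st[1:,4])
    cs=cv2.findContours((l==i).astype(np.uint8),0,cv2.CHAIN_APPROX_NONE)[0]
    e=cv2.fitEllipse(cv2.convexHull(max(cs,key=len)))
    f=lambda p:(np.array(p)+.5)/8-.5+[x,y]
    return f(ce[i]),f(e[0]),np.array(e[1])/8,st[i,4]/64
dark=lambda s:s.max(2)<85
R={}
for n,c,d in(("top",(335,230),(424,261)),("side",(305,179),(228,130))):
    for nm,q,r,fn in(("cradle",c,14,dark),("dish",d,12,lambda s:s.min(2)>(185 if n=="top" else 178))):
        R[n,nm]=blob(n,q,r,fn);print(n,nm,*[np.round(a,2) for a in R[n,nm]])
print("dish brightness rows",im["top"][252:271,424].min(1),im["side"][122:142,228].min(1))
for nm in("cradle","dish"):
    for j in(0,1): print(nm,j,*tri(R["top",nm][j],R["side",nm][j]))
t=lambda X,Y:(300+(X+.5)/5.3-.5,150+(Y+.5)/5.3-.5)
s=lambda X,Y:(175+(X+.5)/4.5-.5,115+(Y+.5)/4.5-.5)
w,p=np.radians(-126),np.radians(-54)
pol=lambda r,a,z:np.array([r*np.cos(a),r*np.sin(a),z])
obs=[(pol(0,0,.112),t(113,335),s(632,313)),(pol(.135,p,.120),t(272,251),s(438,328)),
 (pol(.078,w,.039),R["top","cradle"][1],R["side","cradle"][1]),(pol(.185,w,.072),t(293,520),s(522,160)),
 (0,t(95,178),s(590,538)),(0,t(408,212),s(290,405)),(0,t(370,585),s(472,138)),(0,t(38,545),s(748,248))]
for o in obs: print("tri",*tri(o[1],o[2]))
def W(q,l):
    c,si=np.cos(q[2]),np.sin(q[2]);return np.array([q[0]+c*l[0]-si*l[1],q[1]+si*l[0]+c*l[1],l[2]])
def res(q,O):return np.concatenate([np.r_[proj("top",W(q,o[0]))-o[1],proj("side",W(q,o[0]))-o[2]] for o in O])
f=min((least_squares(res,[.6,0,y],args=(obs[:4],),loss="soft_l1") for y in(0,1.5,3,-1.5)),key=lambda f:f.cost)
print(f.x,np.round(f.fun,2).reshape(-1,4))
C=[np.array(c) for c in((.14,.033,.034),(.14,-.213,.034),(-.14,-.213,.034),(-.14,.033,.034))]
O=obs[:4]+[(min(C,key=lambda c:np.linalg.norm(proj("top",W(f.x,c))-o[1])),o[1],o[2]) for o in obs[4:]]
g=least_squares(res,f.x,args=(O,),loss="soft_l1");print(g.x,np.round(res(g.x,O),2).reshape(-1,4))
for nm,l in(("pivot",pol(0,0,.072)),("grip",pol(.135,p,.11)),("cradle",pol(.078,w,.034)),("bolt",pol(.185,w,.072))): print(nm,W(g.x,l),W(f.x,l))
E
python3 fit.py
```

```text
top cradle [334.53 229.8 ] [334.55 229.78] [17.08 17.29] 229.34
top dish [423.89 261.63] [423.91 261.61] [13.45 13.85] 145.58
side cradle [304.08 178.5 ] [304.2  178.59] [17.97 21.16] 291.03
side dish [227.3  129.61] [227.26 129.51] [11.4  15.25] 125.64
dish brightness rows [160 165 176 185 189 189 190 193 192 192 198 208 212 213 213 209 194 168
 158] [160 164 179 185 187 188 183 167 170 197 202 204 202 183 118  96  98 101
 107 124]
cradle 0 [ 0.52978847 -0.03808694  0.03432594] 0.0021936411747969435
cradle 1 [ 0.52983535 -0.03790932  0.03403469] 0.0027325144243200363
dish 0 [ 0.43050291 -0.39888016  0.02211355] 0.002985908110599874
dish 1 [ 0.43055591 -0.39884728  0.02273856] 0.002908470148167474
tri [0.58057608 0.02233574 0.10615038] 0.004524704648795841
tri [ 0.65005407 -0.09150966  0.11659341] 0.0018056506525888352
tri [ 0.52983535 -0.03790932  0.03403469] 0.0027325144243200363
tri [ 0.46043176 -0.11917385  0.06977525] 0.0027958544522226326
tri [0.71797523 0.0461392  0.02423319] 0.008131899400315497
tri [ 0.70710251 -0.19731824  0.03080739] 0.005868644856895424
tri [ 0.42164919 -0.18401948  0.02151908] 0.0018956052322698959
tri [0.43414505 0.06392442 0.01782216] 0.0015173322611779841
[ 0.58055101  0.02322755 -0.07253932] [[-0.78 -0.16 -0.44 -1.01]
 [ 0.31 -0.71 -0.04 -0.12]
 [-0.65 -0.23 -0.06 -0.63]
 [-0.54 -0.19 -0.27 -0.19]]
[ 0.57906356  0.02371338 -0.05922782] [[-0.93  0.21 -0.11 -1.33]
 [-0.06 -0.74  0.37  0.04]
 [-0.61 -0.05 -0.03 -0.8 ]
 [-0.25 -0.28 -0.6  -0.2 ]
 [-1.44 -1.08 -1.03 -0.52]
 [-0.6   0.27 -0.9  -0.8 ]
 [-0.61 -1.52 -0.27 -0.93]
 [ 0.01 -2.24  0.06 -1.04]]
pivot [0.57906356 0.02371338 0.072     ] [0.58055101 0.02322755 0.072     ]
grip [ 0.65181051 -0.09000945  0.11      ] [ 0.65177774 -0.09145355  0.11      ]
cradle [ 0.52956141 -0.03656546  0.034     ] [ 0.53025087 -0.03638702  0.034     ]
bolt [ 0.46165462 -0.11925565  0.072     ] [ 0.4612494  -0.11816597  0.072     ]
```

```bash
cat > ctl.py <<'E'
import numpy as np
from cell import env,kin,open_gripper,grasp
def down(a):  # closing axis (tool y) at world angle a, z down
    y=np.array([np.cos(a),np.sin(a),0]);z=np.array([0,0,-1.]);return np.stack([np.cross(y,z),y,z],1)
E
python3 - <<'E' ; python3 - <<'E2'
from ctl import *
from h import *
print(env.get_tcp_rot().round(2))
d=(at_z("top",423.9,261.6,.03)+at_z("side",227.3,129.6,.03))/2; print(at_z("top",423.9,261.6,.03),at_z("side",227.3,129.6,.03))
pv=np.array([.580,.0235]);yw=-.066
for nm,r,a,z in(("cradle",.078,-126,.062),("s0",.135,-54,.11),("s1",.135,-90,.131),("s2",.135,-126,.131),("s2d",.135,-126,.11)):
    th=np.radians(a)+yw;P=[*(pv+r*np.array([np.cos(th),np.sin(th)])),z]
    for h in((th+np.pi/2),(th-np.pi/2)): q=kin.ik(P,down(h));print(nm,np.round(P,3),np.round(np.degrees(h)),None if q is None else np.round(q,2))
for h in(-40,50,140): q=kin.ik([*d[:2],.028],down(np.radians(h)));print("dish",h,None if q is None else np.round(q,2))
E
from ctl import *
from h import *
d=(at_z("top",423.9,261.6,.03)+at_z("side",227.3,129.6,.03))/2
E2
```

```text
[[-0.92  0.39 -0.  ]
 [ 0.39  0.92 -0.  ]
 [ 0.   -0.   -1.  ]]
[ 0.43053393 -0.39828759  0.03      ] [ 0.43563764 -0.39252173  0.03      ]
cradle [ 0.53  -0.036  0.062] -40.0 [-0.32 -0.05 -0.4   1.22  0.    1.95]
cradle [ 0.53  -0.036  0.062] -220.0 [-0.32 -0.05 -0.4   1.22  0.   -1.19]
s0 [ 0.652 -0.091  0.11 ] 32.0 [-0.34  0.3   0.06  1.33  0.    0.67]
s0 [ 0.652 -0.091  0.11 ] -148.0 [-0.34  0.3   0.06  1.33  0.   -2.47]
s1 [ 0.571 -0.111  0.131] -4.0 [-0.42  0.06 -0.16  1.35  0.    1.22]
s1 [ 0.571 -0.111  0.131] -184.0 [-0.42  0.06 -0.16  1.35  0.   -1.92]
s2 [ 0.494 -0.08   0.131] -40.0 [-0.42 -0.19 -0.41  1.36  0.    1.84]
s2 [ 0.494 -0.08   0.131] -220.0 [-0.42 -0.19 -0.41  1.36  0.   -1.3 ]
s2d [ 0.494 -0.08   0.11 ] -40.0 [-0.42 -0.18 -0.44  1.32  0.    1.84]
s2d [ 0.494 -0.08   0.11 ] -220.0 [-0.42 -0.18 -0.44  1.32  0.   -1.3 ]
dish -40 [-0.96  0.15 -0.26  1.16  0.    1.31]
dish 50 [-0.96  0.15 -0.26  1.16  0.   -0.26]
dish 140 [-0.96  0.15 -0.26  1.16  0.   -1.84]
```

```bash
python3 - <<'E'
from ctl import *
from h import *
import cv2
D=np.array([.433,-.3955]);a,b=np.radians(-40),np.radians(50)
env.goto([.17,.39,.3],env.get_tcp_rot())
env.goto([.30,-.30,.3],down(a))
env.goto([*D,.10],down(a))
print(env.get_clock())
print(env.line_to([*D,.028],feed=.12,guard=10));grasp();print("w1",env.get_grip_width(),env.get_grip_force(),env.get_contact_force().round(1))
open_gripper();env.line_to([*D,.085],feed=.2);env.goto([*D,.085],down(b))
print(env.line_to([*D,.028],feed=.12,guard=10));grasp();print("w2",env.get_grip_width(),env.get_grip_force(),env.get_position().round(4))
open_gripper();env.line_to([*D,.10],feed=.2);env.goto([.32,-.12,.35],down(b))
for n in("top","side"): cv2.imwrite(f"pics/{n}1.png",vision.grab_frame(n)[:,:,::-1])
print(env.get_clock())
t,s=cv2.imread("pics/top1.png"),cv2.imread("pics/side1.png")
c=np.hstack([cv2.resize(t[240:280,404:444],None,fx=9,fy=9,interpolation=2),cv2.resize(s[112:152,208:248],None,fx=9,fy=9,interpolation=2)]);cv2.imwrite("pics/d1.png",c)
E
sed 's/}0.png/}1.png/' fit.py >fit1.py; python3 fit1.py | head -9
```

```text
4.3583
False
w1 0.6691686407632285 63.15411955991294 [-1.9  2.5  8. ]
False
w2 0.6529282906789617 62.98787571955472 [ 0.4336 -0.3961  0.0297]
11.225
top cradle [334.54 229.81] [334.55 229.8 ] [17.03 17.18] 227.11
top dish [424.13 261.57] [424.17 261.55] [13.88 14.21] 152.94
side cradle [304.07 178.5 ] [304.2  178.61] [17.99 21.2 ] 290.67
side dish [227.14 129.41] [227.1  129.39] [11.35 15.53] 129.27
dish brightness rows [163 168 179 189 192 192 192 193 191 189 197 210 215 216 216 213 197 173
 160] [162 167 184 186 188 186 172 159 188 201 203 206 203 179 118  95  98 101
 107 124]
cradle 0 [ 0.52974321 -0.03813538  0.03423575] 0.0021843829890993596
cradle 1 [ 0.52979306 -0.03793112  0.03383446] 0.0027311866721879785
```

View pics/d1.png

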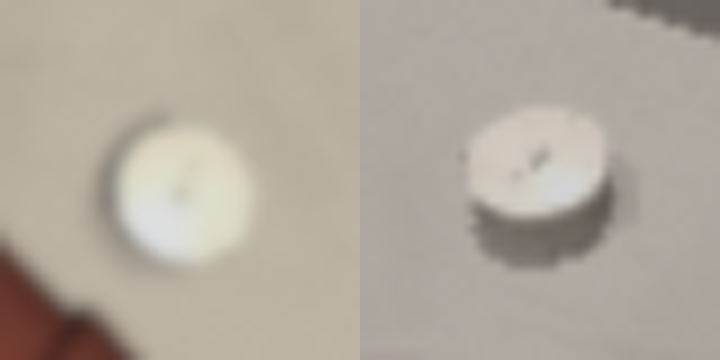

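The crop shows the dish upright and untouched: lid centre at top (424.0,261.4) and side (227.2,129.5). The TCP centred it at (0.4336,-0.3961), so I can take a pixel correction for each camera from it and refit the shaker.

```bash
cat >> fit.py <<'E'
print("---")
T=[.4336,-.3961,.030]
off=np.r_[proj("top",T)-(424.02,261.4),proj("side",T)-(227.2,129.45)];print("off",off)
def res2(q,O):return (res(q,O).reshape(-1,4)-off).ravel()
def res3(q,O):return (res(q[:3],O).reshape(-1,4)-q[3:]).ravel()
for nm,OO,fn,x0 in(("4",O[:4],res2,f.x),("all",O,res2,f.x),("free4",O[:4],res3,np.r_[f.x,off])):
    k=least_squares(fn,x0,args=(OO,),loss="soft_l1");print(nm,k.x,"\n",fn(k.x,OO).round(2).reshape(-1,4))
    print([W(k.x,pol(r,a,.07))[:2].round(4) for r,a in((.078,w),(.185,w),(.135,p))])
m=(R["top","cradle"][1]+off[:2],R["side","cradle"][1]+off[2:])
print("cradle tri corrected",tri(*m),[at_z(n,*u,.039) for n,u in zip(("top","side"),m)])
for o in obs[:4]: print(tri(o[1]+off[:2],o[2]+off[2:]))
E
python3 fit.py | sed '1,/---/d'
```

```text
Traceback (most recent call last):
  File "fit.py", line 34, in <module>
    f=min((least_squares(res,[.6,0,y],args=(obs[:4],),loss="soft_l1") for y in(0,1.5,3,-1.5)),key=lambda f:f.cost)
  File "fit.py", line 34, in <genexpr>
    f=min((least_squares(res,[.6,0,y],args=(obs[:4],),loss="soft_l1") for y in(0,1.5,3,-1.5)),key=lambda f:f.cost)
           ~~~~~~~~~~~~~^^^^^^^^^^^^^^^^^^^^^^^^^^^^^^^^^^^^^^^^^^^^^
  File "fit.py", line 33, in res
    def res(q,O):return np.concatenate([np.r_[proj("top",W(q,o[0]))-o[1],proj("side",W(q,o[0]))-o[2]] for o in O])
                                              ~~~~^^^^^^^^^^^^^^^^^
  File "h.py", line 15, in proj
    i=vision.camera_info(n);K=i["camera_matrix"];T=i["cam_to_world"]
ValueError: time passes only in moves, steps and waits
```

```bash
sed -i 's/^def ray/CI={n:vision.camera_info(n) for n in("top","side")}\ndef ray/; s/i=vision.camera_info(n)/i=CI[n]/' h.py; python3 fit.py | sed '1,/---/d'
```

```text
off [-0.6616126  -0.62305052 -0.4642787  -0.51148198]
4 [ 0.58155799  0.02308279 -0.07514847] 
 [[-0.06  0.21 -0.14 -0.27]
 [ 1.07 -0.26  0.23  0.53]
 [ 0.03  0.18  0.3   0.07]
 [ 0.09  0.26  0.17  0.47]]
[array([ 0.5311, -0.0364]), array([ 0.4619, -0.118 ]), array([ 0.6525, -0.0918])]
all [ 0.57963335  0.02378446 -0.05944874] 
 [[-0.28  0.69  0.3  -0.67]
 [ 0.59 -0.26  0.78  0.69]
 [ 0.04  0.43  0.39 -0.15]
 [ 0.39  0.21 -0.17  0.43]
 [-0.78 -0.59 -0.63  0.14]
 [ 0.05  0.77 -0.5  -0.15]
 [ 0.03 -1.03  0.16 -0.3 ]
 [ 0.66 -1.77  0.5  -0.4 ]]
[array([ 0.5301, -0.0365]), array([ 0.4622, -0.1192]), array([ 0.6524, -0.09  ])]
free4 [ 0.58620094  0.03430988 -0.07694488 -3.25489647 -1.87301249  2.24533711
  1.82508721] 
 [[-0.31  0.06 -0.13 -0.32]
 [ 0.85 -0.33  0.11  0.47]
 [-0.14  0.1   0.1  -0.18]
 [-0.22  0.16 -0.07  0.06]]
[array([ 0.5356, -0.0251]), array([ 0.4663, -0.1066]), array([ 0.6569, -0.0807])]
cradle tri corrected (array([ 0.53180646, -0.03664487,  0.04016341]), np.float64(0.000984158698747005)) [array([ 0.53182454, -0.03622334,  0.039     ]), array([ 0.53121713, -0.03746045,  0.039     ])]
(array([0.58229365, 0.02335284, 0.11171977]), np.float64(0.0009454389736351349))
(array([ 0.65160077, -0.08994488,  0.12234627]), np.float64(0.005106161197586889))
(array([ 0.53180646, -0.03664487,  0.04016341]), np.float64(0.000984158698747005))
(array([ 0.46261653, -0.1176719 ,  0.07553324]), np.float64(0.0007958052639677319))
```

The corrected triangulation agrees with the given sizes: pivot head z is 0.112, the ring 0.040, and pivot to bolt 185 mm. That puts the cradle at (0.5316,-0.0366). Now picking and placing.

```bash
python3 - <<'E'
from ctl import *
from h import *
import cv2
D=np.array([.4336,-.3961]);b=np.radians(50);C=np.array([.5316,-.0366])
env.goto([*D,.10],down(b));env.line_to([*D,.028],feed=.15,guard=10);grasp();print(env.get_grip_width(),env.get_position())
z0=env.get_position()[2]
env.line_to([*D,.17],feed=.2);env.goto([*C,.17],down(b));print(env.get_position(),env.get_clock())
env.line_to([*C,.085],feed=.15);g=env.line_to([*C,.034+z0-.001],feed=.04,guard=8)
print(g,env.get_position(),z0,env.get_contact_force().round(1),env.get_clock())
E
```

```text
0.6494226108401648 [ 0.43436355 -0.39684731  0.03000881]
[ 0.53166207 -0.03754875  0.1698631 ] 15.9583
True [ 0.53135496 -0.03645693  0.06403087] 0.03000880843218573 [-0.6  1.   5.7] 17.2
```

Stopped at z 0.0640, which is exactly deck contact (the ring would stop it at 0.070). Releasing and checking.

```bash
python3 - <<'E'
from ctl import *
from h import *
import cv2
p=env.get_position();open_gripper();env.sleep(.3)
env.line_to([*p[:2],.17],feed=.2);env.goto([.36,-.25,.3],down(np.radians(32)))
for n in("top","side"): cv2.imwrite(f"pics/{n}2.png",vision.grab_frame(n)[:,:,::-1])
print(env.get_clock())
t,s=cv2.imread("pics/top2.png"),cv2.imread("pics/side2.png")
cv2.imwrite("pics/d2.png",np.hstack([cv2.resize(t[185:260,300:375],None,fx=5,fy=5,interpolation=2),cv2.resize(s[140:215,260:335],None,fx=5,fy=5,interpolation=2)]))
E
```

```text
19.85
```

View pics/d2.png

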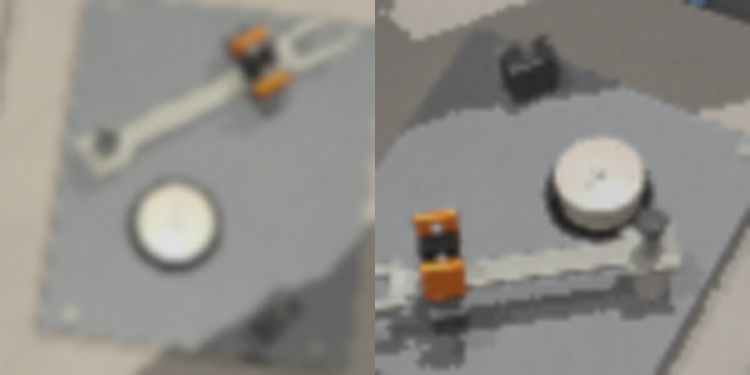

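The dish sits level and centred in the ring: lid at top (334.8,229.1), and about (380,176)/5 in the side crop. Now squeezing and lifting the strap.

```bash
cat >> ctl.py <<'E'
PV=np.array([.5820,.0233]);YW=-.075
def arc(deg,z,r=.135):
    th=np.radians(deg)+YW;return [*(PV+r*np.array([np.cos(th),np.sin(th)])),z],down(th+np.pi/2)
E
python3 - <<'E'
from ctl import *
env.goto(*arc(-54,.19));p,R=arc(-54,.110)
g=env.line_to(p,R,feed=.12,guard=10);print(g,env.get_position(),env.get_contact_force().round(1))
grasp();print("grip",env.get_grip_width()*.085,env.get_grip_force(),env.get_position().round(4),env.get_contact_force().round(1))
g=env.line_to(arc(-54,.131)[0],feed=.04,guard=30);env.sleep(.2)
print(g,env.get_position().round(4),env.get_contact_force().round(1),env.get_grip_width()*.085,env.get_clock())
E
```

```text
False [ 0.65335835 -0.09183893  0.11101813] [0.  0.8 0.4]
grip 0.027378985488828902 61.69379711151123 [ 0.6538 -0.0919  0.112 ] [-1.7  1.2  9.7]
False [ 0.6527 -0.0915  0.1306] [ 0.1 -0.6 -2. ] 0.027328448029436948 23.425
```

Strap lifted, with a load of about 2 N that matches its weight. Swinging it round.

```bash
python3 - <<'E'
from ctl import *
import cv2
from cell import vision
for d in range(-54,-127,-9):
    g=env.line_to(*arc(d,.133),feed=.06,guard=20)
    print(d,g,env.get_position().round(4),env.get_contact_force().round(1))
    if g: break
for n in("top","side"): cv2.imwrite(f"pics/{n}3.png",vision.grab_frame(n)[:,:,::-1])
print(env.get_clock(),env.get_grip_width(),env.get_moment().round(2))
s=cv2.imread("pics/side3.png");cv2.imwrite("pics/d3.png",cv2.resize(s[120:220,240:360],None,fx=5,fy=5,interpolation=2))
E
```

```text
-54 False [ 0.653  -0.0916  0.1332] [ 0.4 -0.1 -1.2]
-63 False [ 0.6343 -0.1012  0.1332] [ 0.5 -0.  -1.4]
-72 False [ 0.6143 -0.1078  0.1331] [-0.4 -0.3 -1.9]
-81 False [ 0.5935 -0.1112  0.1331] [-0.4 -0.4 -2.6]
-90 False [ 0.5723 -0.1114  0.1331] [-0.3 -0.1 -1.9]
-99 False [ 0.5514 -0.1082  0.1331] [-0.4  0.1 -1. ]
-108 False [ 0.5312 -0.1017  0.1331] [ 0.  -0.9 -1.5]
-117 False [ 0.5123 -0.0923  0.1331] [-0.2 -0.2 -1.9]
-126 False [ 0.4951 -0.0799  0.1331] [ 0.6 -0.4 -1.7]
27.775 0.3200999932028915 [-0.03 -0.01 -0.01]
```

View pics/d3.png

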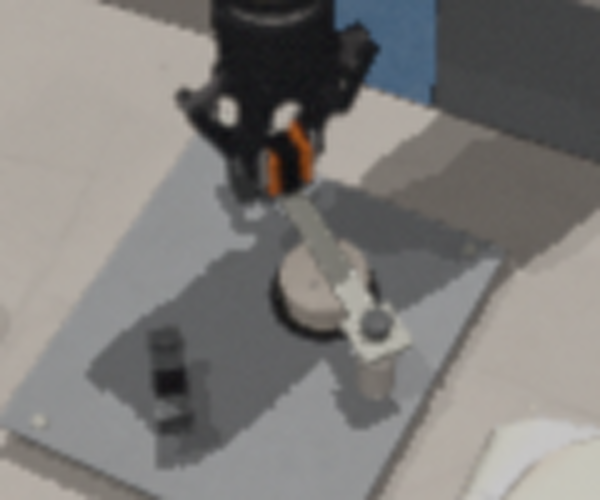

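The strap is across the dish at the working angle, and the dish is still in its ring at crop (325,285). Lowering under guard.

```bash
python3 - <<'E'
from ctl import *
p,R=arc(-126,.1115)
g=env.line_to(p,R,feed=.03,guard=12)
print(g,env.get_position().round(4),env.get_contact_force().round(1),env.get_moment().round(2),env.get_clock())
E
```

```text
True [ 0.4944 -0.0795  0.112 ] [-1.6  0.5  6.8] [ 0.05  0.35 -0.06] 28.4583
```

Contact is at z 0.112, the same height as when it was seated in the clip, so the strap is down. Releasing and checking.

```bash
python3 - <<'E'
from ctl import *
import cv2
from cell import vision
p=env.get_position();open_gripper();env.sleep(.2)
env.line_to([*p[:2],.20],feed=.12);env.goto([.36,-.30,.3],env.get_tcp_rot())
for n in("top","side"): cv2.imwrite(f"pics/{n}4.png",vision.grab_frame(n)[:,:,::-1])
print(env.get_clock(),env.get_contact_force().round(1))
t,s=cv2.imread("pics/top4.png"),cv2.imread("pics/side4.png")
cv2.imwrite("pics/d4.png",np.hstack([cv2.resize(t[200:265,305:370],None,fx=6,fy=6,interpolation=2),cv2.resize(s[140:205,265:330],None,fx=6,fy=6,interpolation=2)]))
from h import proj
for n in("top","side"): print(n,proj(n,[.4624,-.118,.087])+((.66,.62) if n=="top" else (.46,.51)))
E
```

```text
31.325 [0.8 0.3 0.5]
top [355.35001214 247.4247121 ]
side [290.4944337  148.02341684]
```

View pics/d4.png

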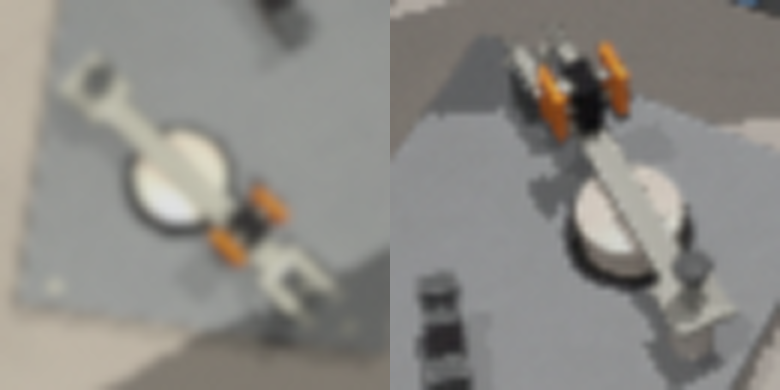

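The top crop shows the slot tines either side of the second bolt at (302,287). The strap is flat and the dish is centred in its ring. Handing in.

```bash
python3 -c "
from cell import env
print(env.sign_off(),env.get_clock())"
```

```text
the job is handed in; nothing more can be done
the job is handed in; nothing more can be done
```

I handed the job in at about 31 s of the 58 s allowed: in the last pictures the dish stands upright in the cradle and the strap lies flat with its slot over the second bolt. The hand-in gave no verdict.

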